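Dispense one well slide and park the ejector on its stop pin

ROBOT

A 7-joint arm with a two-finger parallel gripper is mounted at the origin on a cart in front of the work surface, level with it; the furniture and walls round the work are solid. World frame = base frame: x ahead of the robot, y to its left, z up, the work surface at z = 0. Lengths are in mm, angles in rad, forces in N, time in s.
With the tool pointing down it reaches from about 425 to 975 mm from the base axis. Payload 16.7 kg.
Tool frame: the origin (TCP) lies where the fingers leave the gripper's body, on its centre line; the fingertips stand 73 mm ahead of it and the grasp point (between the pads) lies 54 mm ahead of it; z points along the fingers, y is the direction in which the jaws open and shut (so a half turn about z gives the same grasp; the last joint's range is limited). The gripper opens to 85 mm and grips with 20 to 120 N. Pads are 22 mm wide; open, the fingers measure 114 mm over their backs; the gripper's body (76 mm by 85 mm) begins 54 mm behind the grasp point. The pads swing forward as they close: fully open they stand 13 mm farther back than shut.
Start: joints at [1.173, 0.426, 0.074, 1.606, -0.034, 1.111, -0.067], TCP at [165.527, -654.356, 303.902] pointing down, gripper open.
Joint ranges: [-2.85, 2.85], [-0.5, 2.14], [-1.23, 1.37], [0.21, 2.46], [-1.02, 4.16], [0.16, 2.05], [-2.73, 2.73]. Speed limits (rad/s): [1.89, 1.89, 2.39, 2.39, 3.01, 3.01, 3.01].

INTERFACE

Orientations are given as a unit quaternion [x, y, z, w].
In Python, from rig import manip gives the robot as it stands.
- The arm moves only by the tool jog_arm, never from a script. Its argument "motion" is one flat list of numbers, 6 for each row, row after row: the shift along the tool's x, y, z in mm, then the turn, a rotation vector about the tool's x, y, z in rad. A call has 1 to 10 rows; each row shifts and turns the pose as measured when the row begins, along the tool's axes as they then stand; what a row does not reach is not made up. A row lasts 1/12 s, in which the tool goes at most 41.7 mm and 7.16 degrees, less where a joint would pass 70% of its speed; a pose out of reach is approached as far as the arm can. A call with a gripper value outside its range is refused whole. "grip" is the opening, from 0 (shut) to 1 (fully open), set as the call begins (left out, the last holds). The fingers move at their own pace and stop on an object; the grip force is fixed at half the most. Time passes only in rows, so rows that do not move let the fingers close. It gives the time, the measured TCP pose, the force and the opening at its end, in the units of the state.
- manip.state(): the state, without advancing time (a new reading comes with each control period).
- manip.snapshot(name): name is "side" or "top" or "wrist"; returns a dict with "frame" (420x560x3 uint8, red, green, blue), "depth" (420x560 float32, mm along the optical axis (not along the pixel's ray), 0 where there is no reading), "fx", "fy", "cx", "cy" (pixels), "pose" (4x4, takes a point from camera to world coordinates). Camera axes: x right, y down, z forward; pixel columns grow to the right and rows downward; lengths in mm; the calibration is good to about 2 mm. A picture is of the moment at which its call begins.
- manip.sign_off(): hands the job in, once; it reports no verdict.
Trained networks look in a picture, given as the dict that the camera call returned (one of the last four; its "shot" number tells which), for a name from the list of things; names that differ only in an ending like _2 or _b are one class to them, and where a whole thing is asked for, a point or a joint stands for the part that bears it (a point fixed in the world has none). Each returns a list of dicts, best first, with "confidence" (0 to 1); they miss things now and then, are a little off and sometimes report something else, mostly with a low value. They report only what shows in the picture. A call takes as long as a camera call. They do not tell look-alikes from the thing itself.
- manip.masks_of(picture, target): "region" (420x560 bool, what is visible of it) and "xy" ([column, row] in pixels, amid what is visible of it).
The state is a dict: "time_s": time; "q": joint angles; "dq": joint speeds; "joint_efforts": joint torques, N m; "position": TCP position; "tool_rot": TCP orientation; "wrist_force": force on the tool from outside, world axes, zero at the start; "ft_torque": the same for the moment, N m; "opening": opening from 0.0 (shut) to 1.0 (fully open).
Only numpy, scipy, OpenCV 4.12 (cv2) and the standard library are available. Lean on these libraries where they do the work, as an engineer would, in place of code of your own. Each camera call takes 0.05 s, during which the arm holds its last target. There are 200 camera calls.

TASK

Get one glass slide out of the blue slide dispenser with your fingertips. Press the round green catch button down until the ejector springs back and the next slide drops, then push the red ejector pad all the way in so that the slide comes right out onto the front ledge, and let the pad go so that the ejector springs back and stays caught half-way on its stop pin. Do not touch the glass, lift nothing, and leave the dish, bottle, pot and little box standing where they are.

Things in the scene. Friction and masses are not known exactly. Their poses are not given: they have to be found in the camera images.
- dispenser: Blue slide dispenser, 122x86x60 mm, fast on the worktop. Origin: on the worktop under the stack's centre; x = push direction (red pad towards ledge), y = to the green button's side, z up. Deck, floor and ledge 12 mm high. Deck from x=-72 mm; 60 mm high magazine (clear panes, grey posts) x=-17..17; ledge to x=49 with low lip. Low guides (17 mm high) beside the ejector blade behind the magazine.
- pad_face (a point): Centre of the rear face of the red ejector pad: push it here in the dispenser's +x direction. Pad 30 mm wide, 8 mm thick, from 12.5 to 42.5 mm above the worktop; this point 27.5 mm above it. It moves with the ejector: at x=-74 mm in the dispenser's frame when parked, -92 home, -61 fully in.
- button_top (a point): Centre of the top of the round green catch button, 16 mm across, 26 mm above the worktop when up (x=-45, y=31 mm in the dispenser's frame). Pressing it 6 to 7 mm down, nearly to its black bezel, takes about 5 N and sinks the steel stop pin, so the ejector springs home; let go, it springs up.
- ejector (a joint): Ejector slide in m along the dispenser's x: 0 parked on the stop pin (start), -0.018 sprung home (next slide drops before the blade), +0.013 fully in at its end stop (slide right out). Spring pushes it home, 3 N there, 8 N fully in. Pushed in from home it ramps the pin down; the pin snaps up behind its tooth just past 0; let go beyond that, it returns and is caught at 0.
- catch (a joint): Travel of the catch button and stop pin in m: 0 up, 0.007 pressed fully down.
- slide_1_center (a point): Centre of the lowest glass slide, 76 x 26 x 3 mm, clear with a white end, its long side along the dispenser's y axis. At the start it lies in the magazine on top of the ejector blade; on the ledge its centre lies at about x = 29 mm, 13.5 mm above the worktop.
- slide_2_center (a point): Centre of the second glass slide, the next one up in the stack of five; it must stay in the magazine.
- ledge_center (a point): Point on the ledge, at floor height, under the middle of a slide that has come right out.
- culture_dish: Round shallow culture dish, 61 mm across and 15 mm high, bystander. Origin under its centre.
- dropper_iodine: Brown dropper bottle with a red collar and black rubber top, 33 x 33 x 100 mm, bystander. Origin under its centre.
- objective_case: Small white pot with a black screw cap, 33 x 33 x 49 mm, bystander. Origin under its centre.
- cover_glass_box: Small flat white box, 32 x 30 x 12 mm, bystander. Origin under its centre.
- slide_5_center (a point): Centre of the top glass slide of the stack of five.
There are look-alikes about, which are no part of the job. Of the things that look like the dispenser, take the one that is farthest to the robot's left at the start.

How it is judged:
By the outcome, as a careful person would: the job done as asked, in the order asked, and still so for the second after the job is handed in, with the robot touching nothing.
It also fails if it takes over 38 s, if anything falls off the work surface, if the arm or the gripper's body presses on something with over 40 N, if the wrist force passes 120 N, or if a joint passes its speed limit or range.

## Working session

There is one attempt and no reset: what is moved stays moved. The work goes in short steps, Python scripts to look and compute and a tool call to move; the robot and the scene stay as the last step left them, time stands still between calls to the robot, and variables do not carry over. Pictures are saved under pics/ and viewed, about 8 in all and at most 12, crops included, and the job is handed in when it is done.

Besides the shell and the picture viewer there is one more tool, called after ">>>" by a JSON object that holds its "fn" and its "kwargs". jog_arm: Moves the arm, as the interface text tells. Its arguments: {"type":"object","properties":{"motion":{"type":"array"},"grip":{"type":"number"}},"required":["motion"]}

```bash
mkdir -p pics; ls
cat > h.py <<'E'
from rig import manip
import numpy as np, cv2
def snap(n,f=None):
    p=manip.snapshot(n)
    if f: cv2.imwrite('pics/'+f,cv2.cvtColor(p['frame'],cv2.COLOR_RGB2BGR))
    return p
def w(p,c,r,d=None):
    d=p['depth'][int(round(r)),int(round(c))] if d is None else d
    return (p['pose']@np.array([(c-p['cx'])*d/p['fx'],(r-p['cy'])*d/p['fy'],d,1]))[:3]
def wz(p,c,r,z):
    o=p['pose'][:3,3]; v=p['pose'][:3,:3]@np.array([(c-p['cx'])/p['fx'],(r-p['cy'])/p['fy'],1]); return o+v*(z-o[2])/v[2]
def proj(p,P):
    q=np.linalg.inv(p['pose'])@np.append(P,1); return q[0]/q[2]*p['fx']+p['cx'],q[1]/q[2]*p['fy']+p['cy']
E
python3 - <<'E'
from h import *
print(manip.state())
for n in['top','side']:
    p=snap(n,n+'1.png'); print(n,p['pose'].round(2).tolist(),p['fx'])
    for t in['dispenser','pad_face','button_top','culture_dish','dropper_iodine','objective_case','cover_glass_box']:
        for m in manip.masks_of(p,t):
            c,r=m['xy']; ys,xs=np.where(m['region']); print(t,round(m['confidence'],2),[round(float(c)),round(float(r))],w(p,c,r).round(), m['region'].sum())
E
```

```text
pics
{'time_s': 0.0, 'q': array([ 1.17348666,  0.42671835,  0.07379772,  1.60662329, -0.03413661,
        1.11081113, -0.06710638]), 'dq': array([-0.00025512, -0.00139265, -0.00062469, -0.00023545,  0.00088163,
        0.00057161,  0.00047198]), 'joint_efforts': array([-5.25192372e-04, -9.49834514e+01,  3.76059026e+00, -4.63508713e+01,
        1.91675458e-02,  1.02875952e-02,  1.88647766e-05]), 'position': array([ 165.50133178, -654.05812355,  303.21086358]), 'tool_rot': array([ 9.92333796e-01,  1.23584841e-01, -1.00742968e-04, -6.43843052e-04]), 'wrist_force': array([0.3688353 , 0.913161  , 0.36536646]), 'ft_torque': array([-0.00095017,  0.03607709, -0.02956685]), 'opening': 0.9959176570984734}
top [[-0.02, -0.98, 0.19, 383.79], [-1.0, 0.02, -0.02, 99.62], [0.01, -0.19, -0.98, 998.09], [0.0, 0.0, 0.0, 1.0]] 535.1029429069024
dispenser 0.96 [361, 301] [401. -57.  13.] 3004
dispenser 0.87 [369, 148] [689. -87.  14.] 2800
dispenser 0.74 [286, 230] [535.  76.  14.] 2317
dispenser 0.33 [206, 208] [579. 226.  11.] 285
pad_face 0.9 [290, 228] [538.  69.  14.] 441
pad_face 0.87 [381, 152] [
[... 297 characters left out ...]
56. 149.  50.] 292
cover_glass_box 0.66 [207, 206] [583. 222.  13.] 282
side [[0.88, -0.24, 0.4, 217.47], [-0.47, -0.45, 0.76, -574.57], [-0.0, -0.86, -0.51, 481.26], [0.0, 0.0, 0.0, 1.0]] 440.2758752577187
dispenser 0.89 [381, 240] [686. -87.  14.] 2647
dispenser 0.75 [235, 283] [407. -68.  14.] 3073
dispenser 0.59 [268, 218] [538.  74.  15.] 1560
pad_face 0.87 [275, 222] [529.  29.  34.] 291
pad_face 0.79 [239, 291] [ 394. -117.   41.] 632
pad_face 0.65 [395, 249] [ 664. -143.   38.] 503
culture_dish 0.6 [308, 190] [665. 135.  14.] 381
dropper_iodine 0.74 [328, 199] [646.  33.  49.] 637
objective_case 0.79 [219, 207] [458. 129.  34.] 434
cover_glass_box 0.43 [253, 185] [574. 221.   9.] 136
```

Run:
```python
import cv2
a=cv2.imread('pics/top1.png')[90:360,170:450]
cv2.imwrite('pics/top1c.png',cv2.resize(a,None,fx=2.2,fy=2.2,interpolation=cv2.INTER_CUBIC))
```

```text
(no output)
```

View pics/side1.png

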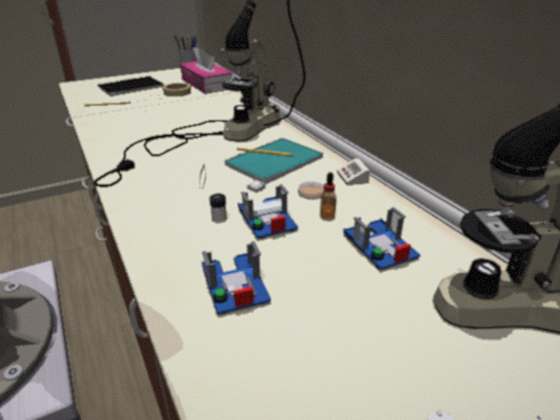

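View pics/top1c.png

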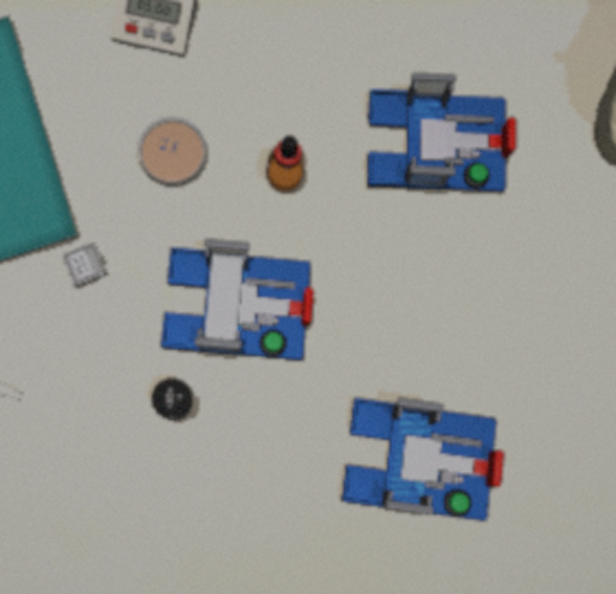

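The top view shows three blue dispensers, at crop pixels (237,300), (430,460) and (440,145), which are full pixels (286,230), (361,301) and (369,148). The one farthest left (largest y) is at full pixel (286,230), world about (535,76). It is also the only one that holds glass. Its button is at crop (273,342) and its pad at (307,307). Next I fit its pose.

```bash
cat >> h.py <<'E'
def fit(p,near,R=75):
    f=p['frame'].astype(int); hsv=cv2.cvtColor(p['frame'],cv2.COLOR_RGB2HSV)
    out={}
    rr,cc=np.mgrid[0:420,0:560]
    W=np.stack([(cc-p['cx'])/p['fx'],(rr-p['cy'])/p['fy'],np.ones(cc.shape)],-1)@p['pose'][:3,:3].T
    def pts(m,z):
        o=p['pose'][:3,3]; v=W[m]; P=o+v*((z-o[2])/v[:,2])[:,None]
        k=np.hypot(*(P[:,:2]-near).T)<R; return P[k,:2]
    H,S,V=hsv[...,0],hsv[...,1],hsv[...,2]
    out['green']=pts((H>45)&(H<85)&(S>120)&(V>60),26)
    out['red']=pts(((H<6)|(H>174))&(S>150)&(V>60),42.5)
    out['blue']=pts((H>100)&(H<125)&(S>140)&(V>50),12)
    return out
E
python3 - <<'E'
from h import *
p=snap('top'); o=fit(p,np.array([535,76]))
for k in o: print(k,len(o[k]),o[k].mean(0).round(1))
r=cv2.minAreaRect(o['blue'].astype(np.float32)); print(r,cv2.boxPoints(r).round(1).tolist())
r=cv2.minAreaRect(o['red'].astype(np.float32)); print(r)
s=snap('side'); print(wz(s,440,300,0),wz(s,470,215,0))
E
```

```text
green 64 [504.6  62.3]
red 88 [530.6  37.4]
blue 1017 [540.   85.7]
((539.05419921875, 91.52911376953125), (115.17249298095703, 83.66437530517578), 84.08153533935547) [[491.5, 38.599998474121094], [574.7000122070312, 29.899999618530273], [586.5999755859375, 144.5], [503.3999938964844, 153.10000610351562]]
((531.873779296875, 39.43989562988281), (16.28302001953125, 27.477188110351562), 88.19695281982422)
[ 676.56830689 -241.7502633     0.        ] [913.60479524 -90.13508303   0.        ]
```

>>> {"fn": "jog_arm", "kwargs": {"motion": [40,-10,0,0,0,0.12,40,-10,0,0,0,0.12,40,-10,0,0,0,0.12,40,-10,0,0,0,0,40,-10,0,0,0,0,40,-10,0,0,0,0], "grip": 0}}

```text
time_s: 1.4
position: [395.5, -597.2, 304.6]
tool_rot: [0.998, -0.069, -0.002, 0.002]
wrist_force: [-0.7, -1.0, -0.0]
opening: 0.137
```

>>> {"fn": "jog_arm", "kwargs": {"motion": [2,-40,0,0,0,0,2,-40,0,0,0,0,2,-40,0,0,0,0,2,-40,0,0,0,0,2,-40,0,0,0,0,2,-40,0,0,0,0,2,-40,0,0,0,0,2,-40,0,0,0,0,2,-40,0,0,0,0,2,-40,0,0,0,0]}}

```text
time_s: 2.23
position: [478.7, -191.0, 298.6]
tool_rot: [0.998, -0.067, -0.002, 0.002]
wrist_force: [2.1, 0.8, 0.7]
opening: 0.0
```

>>> {"fn": "jog_arm", "kwargs": {"motion": [2,-40,0,0,0,0,2,-40,0,0,0,0,2,-40,0,0,0,0,2,-40,0,0,0,0,2,-40,0,0,0,0,0,0,0,0,0,0,0,0,0,0,0,0]}}

```text
time_s: 2.82
position: [515.6, 23.8, 300.2]
tool_rot: [0.998, -0.062, 0.001, 0.001]
wrist_force: [-0.4, -1.0, -0.2]
opening: 0.001
```

Run:
```python
from h import *
from scipy.spatial.transform import Rotation as Ro
p=snap('wrist','w1.png'); s=manip.state(); print(s['position'],s['tool_rot'],s['wrist_force'],s['opening'],Ro.from_quat(s['tool_rot']).as_matrix().round(3).tolist())
print(p['pose'].round(2).tolist())
o=fit(p,np.array([540,80]),90)
for k in o:
  if len(o[k])>5: print(k,len(o[k]),o[k].mean(0).round(1),cv2.minAreaRect(o[k].astype(np.float32)))
for t in['dispenser','pad_face','button_top']:
  for m in manip.masks_of(p,t): print(t,m['confidence'],m['xy'])
for z in (0,):
  print([ [round(v) for v in proj(p,np.array(P))] for P in ([505,62,26],[532,30,42],[540,103,12])])
```

```text
[515.6251652   24.12035666 300.30317066] [ 9.98082279e-01 -6.18869322e-02  1.24289836e-03  4.75889603e-04] [-0.72184941  1.6644478   0.58555417] 7.240192206217828e-05 [[0.992, -0.124, 0.002], [-0.124, -0.992, -0.001], [0.003, 0.001, -1.0]]
[[-0.12, -0.96, -0.27, 582.15], [-0.99, 0.12, 0.03, 14.79], [0.0, 0.27, -0.96, 370.91], [0.0, 0.0, 0.0, 1.0]]
green 107 [505.4  63.1] ((505.3011779785156, 63.083099365234375), (14.814197540283203, 11.370709419250488), 17.682018280029297)
red 241 [535.6  35. ] ((534.493896484375, 36.74496841430664), (15.528732299804688, 28.764314651489258), 86.55998992919922)
blue 2912 [544.5  89. ] ((539.3856201171875, 91.88743591308594), (120.4019775390625, 84.70584869384766), 84.18302917480469)
dispenser 0.66 [374.4, 31.9]
dispenser 0.6 [361.7, 258.8]
pad_face 0.83 [391.6, 11.5]
pad_face 0.67 [242.1, 170.6]
button_top 0.71 [399.2, 39.4]
button_top 0.7 [379.3, 284.9]
button_top 0.44 [246.9, 196.2]
[[246, 199], [271, 174], [208, 171]]
```

View pics/w1.png

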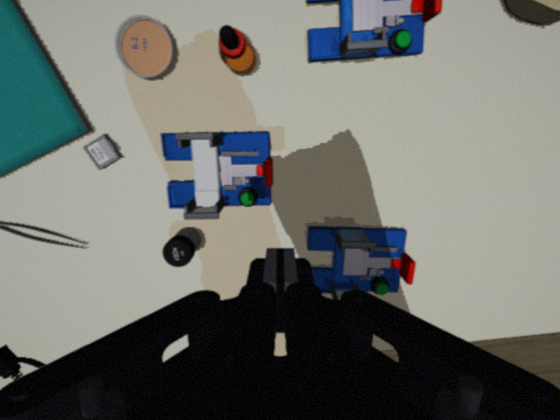

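>>> {"fn": "jog_arm", "kwargs": {"motion": [-15,-38,35,0,0,0,0,0,40,0,0,0,0,0,40,0,0,0,0,0,40,0,0,0,0,0,20,0,0,0,0,0,0,0,0,0,0,0,0,0,0,0]}}

```text
time_s: 3.6
position: [510.4, 43.3, 129.5]
tool_rot: [0.997, -0.072, 0.005, 0.001]
wrist_force: [0.4, -0.1, 0.1]
opening: 0.001
```

The crop confirms the choice: magazine with white slide at (207,165), button (248,197), pad (266,170). I'll turn the tool a quarter so the wide knuckles stay clear of the magazine. First I check the last joint's range.

```bash
python3 -c "
from h import *
print(manip.state()['q'].round(2))"
```

```text
[-0.02  0.41 -0.23  2.1   0.16  0.64 -2.08]
```

>>> {"fn": "jog_arm", "kwargs": {"motion": [0,0,-35,0,0,-0.12,0,0,0,0,0,-0.12,0,0,0,0,0,-0.12,0,0,0,0,0,-0.12,0,0,0,0,0,-0.12,0,0,0,0,0,-0.12,0,0,0,0,0,-0.12,0,0,0,0,0,-0.12,0,0,0,0,0,-0.12,0,0,0,0,0,-0.12]}}

```text
time_s: 4.43
position: [516.6, 34.9, 185.2]
tool_rot: [0.855, 0.519, 0.01, 0.012]
wrist_force: [0.1, 0.0, 0.4]
opening: 0.001
```

>>> {"fn": "jog_arm", "kwargs": {"motion": [0,0,0,0,0,-0.12,0,0,0,0,0,-0.12,0,0,0,0,0,0,0,0,0,0,0,0]}}

```text
time_s: 4.77
position: [519.2, 31.1, 193.1]
tool_rot: [0.783, 0.621, 0.011, 0.018]
wrist_force: [0.9, 0.1, 0.2]
opening: -0.0
```

```bash
cat >> h.py <<'E'
from scipy.spatial.transform import Rotation as Ro
def rel(x,y,z,ang=84.1):
    "shift+turn in tool axes for the fingertip to reach x,y,z pointing down with tool x at ang"
    s=manip.state(); R=Ro.from_quat(s['tool_rot']); a=np.radians(ang); M=np.array([[np.cos(a),np.sin(a),0],[np.sin(a),-np.cos(a),0],[0,0,-1]]).T
    M=np.column_stack([[np.cos(a),np.sin(a),0],[np.sin(a),-np.cos(a),0],[0,0,-1]])
    d=R.inv().apply(np.array([x,y,z+73])-s['position']); r=(R.inv()*Ro.from_matrix(M)).as_rotvec()
    print('t',round(s['time_s'],2),'tip',(s['position']+R.apply([0,0,73])).round(1),'F',s['wrist_force'].round(1),'q7',s['q'][6].round(2),'shift',d.round(1),'turn',r.round(3))
def D(x,y): # dispenser -> world
    a=np.radians(84.1); return 540.6+x*np.cos(a)-y*np.sin(a),103.2+x*np.sin(a)+y*np.cos(a)
E
python3 -c "
from h import *
print(D(-45,31),D(-74,0)); rel(*D(-45,31),40)"
```

```text
(np.float64(505.13854851394154), np.float64(61.62494187013181)) (np.float64(532.9933522777437), np.float64(29.591991533329107))
t 4.77 tip [522.1  30.  120.2] F [0.9 0.1 0.2] q7 -0.69 shift [ 27.  -24.   79.1] turn [ 0.041  0.008 -0.127]
```

>>> {"fn": "jog_arm", "kwargs": {"motion": [14,-12,0,0.041,0.008,-0.06,14,-12,0,0,0,-0.065,0,0,0,0,0,0,0,0,25,0,0,0,0,0,25,0,0,0,0,0,20,0,0,0,0,0,0,0,0,0]}}

```text
time_s: 5.35
position: [502.7, 65.2, 127.1]
tool_rot: [0.748, 0.664, 0.005, 0.006]
wrist_force: [-2.3, -0.5, 0.5]
opening: 0.002
```

```bash
python3 -c "
from h import *
rel(*D(-45,31),30)"
```

```text
t 5.35 tip [503.8  65.   54.1] F [-2.3 -0.5  0.5] q7 -0.73 shift [-3.2  2.4 24.2] turn [ 0.015  0.    -0.015]
```

>>> {"fn": "jog_arm", "kwargs": {"motion": [-3.2,2.4,0,0.015,0,-0.015,0,0,10,0,0,0,0,0,10,0,0,0,0,0,0,0,0,0]}}

```text
time_s: 5.68
position: [504.7, 63.1, 108.2]
tool_rot: [0.743, 0.669, 0.001, 0.002]
wrist_force: [-0.4, -0.0, -0.2]
opening: -0.002
```

```bash
python3 -c "
from h import *
rel(*D(-45,31),20); p=snap('side'); c,r=map(int,proj(p,np.array([520,60,30])));a=p['frame'][r-55:r+55,c-70:c+70]
cv2.imwrite('pics/s2.png',cv2.resize(a,None,fx=5,fy=5,interpolation=2)[...,::-1])"
```

```text
t 5.68 tip [505.   63.   35.2] F [-0.4 -0.  -0.2] q7 -0.73 shift [-1.4  0.5 15.2] turn [ 0.004  0.001 -0.003]
```

View pics/s2.png

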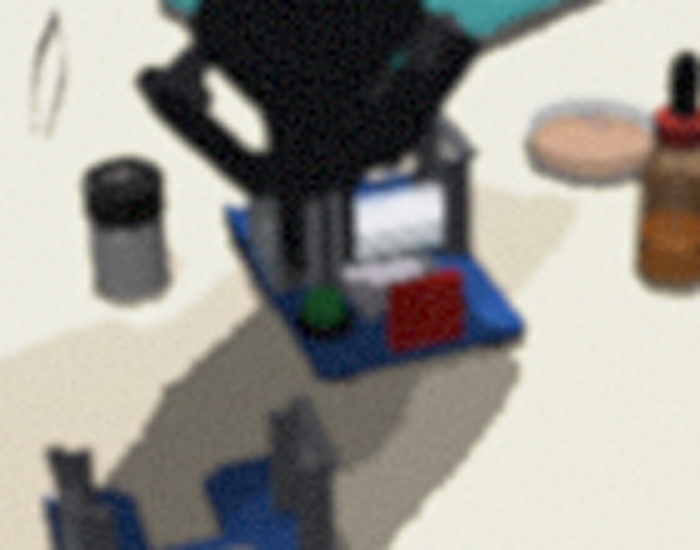

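The fingertips (about (318,280)) stand just above the green button (325,308), clear of the posts and the pad. Now I press.

>>> {"fn": "jog_arm", "kwargs": {"motion": [-1.4,0.5,5,0,0,0,0,0,4,0,0,0,0,0,3,0,0,0,0,0,2,0,0,0]}}

```text
time_s: 6.07
position: [505.8, 62.2, 95.1]
tool_rot: [0.744, 0.669, 0.002, 0.003]
wrist_force: [-0.4, 0.3, 1.7]
opening: -0.0
```

```bash
cat >> h.py <<'E'
def pad(n='side'):
    p=snap(n); o=fit(p,np.array([535,30]),45)['red']; x=np.array([np.cos(np.radians(84.1)),np.sin(np.radians(84.1))])
    print('red n',len(o),'x_d of red',np.percentile((o-[540.6,103.2])@x,[5,50,95]).round(1) if len(o) else None); return p
E
python3 -c "
from h import *
rel(*D(-45,31),19.5); pad(); pad('wrist')"
```

```text
t 6.07 tip [506.3  62.1  22.1] F [-0.4  0.3  1.7] q7 -0.75 shift [-0.6 -0.6  2.6] turn [ 0.007  0.001 -0.003]
red n 168 x_d of red [-110.   -93.8  -77.2]
red n 195 x_d of red [-75.9 -50.  -47.5]
```

>>> {"fn": "jog_arm", "kwargs": {"motion": [0,0,2,0,0,0,0,0,2,0,0,0,0,0,1.5,0,0,0,0,0,1,0,0,0]}}

```text
time_s: 6.5
position: [505.8, 62.1, 90.6]
tool_rot: [0.744, 0.668, 0.001, 0.004]
wrist_force: [-15.5, -1.4, 44.1]
opening: 0.004
```

```bash
python3 -c "
from h import *
rel(*D(-45,31),19.5); pad(); pad('wrist')"
```

```text
t 6.5 tip [506.3  61.8  17.6] F [-15.5  -1.4  44.1] q7 -0.76 shift [-0.6 -0.6 -1.9] turn [ 0.007  0.003 -0.004]
red n 125 x_d of red [-115.3 -102.8  -90.6]
red n 0 x_d of red None
```

It bottomed at 44 N and the ejector moved. I let go and look.

>>> {"fn": "jog_arm", "kwargs": {"motion": [0,0,-4,0,0,0,0,0,-15,0,0,0,0,0,-25,0,0,0,-40,0,0,0,0,0,-40,0,0,0,0,0,0,0,0,0,0,0]}}

```text
time_s: 7.1
position: [498.0, -17.1, 137.6]
tool_rot: [0.742, 0.671, 0.003, 0.005]
wrist_force: [0.2, -1.4, -0.2]
opening: -0.001
```

```bash
python3 -c "
from h import *
rel(*D(-110,0),20); p=pad(); c,r=map(int,proj(p,np.array([530,60,30])));a=p['frame'][r-50:r+50,c-70:c+70]
q=pad('top');c,r=map(int,proj(q,np.array([535,75,30])));b=q['frame'][r-50:r+50,c-70:c+70]
cv2.imwrite('pics/s3.png',cv2.resize(np.vstack([a,b]),None,fx=3,fy=3,interpolation=2)[...,::-1])
o=fit(q,np.array([535,60]))
print(cv2.minAreaRect(o['red'].astype(np.float32)))"
```

```text
t 7.1 tip [498.8 -17.3  64.6] F [ 0.2 -1.4 -0.2] q7 -0.52 shift [14.1 29.5 44.9] turn [0.011 0.002 0.002]
red n 97 x_d of red [-115.7 -105.8  -90.5]
red n 86 x_d of red [-90.3 -84.7 -74.2]
((527.7914428710938, 19.62592315673828), (20.404878616333008, 20.748769760131836), 43.67330551147461)
```

View pics/s3.png

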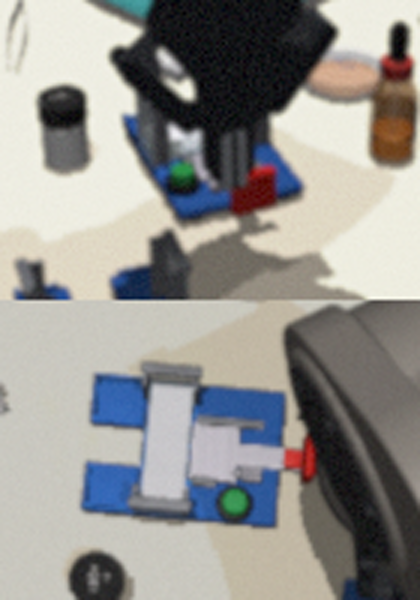

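The top half is the side view and the lower half the top view. The pad, at (308,458), is now well behind the deck, so the ejector is home, and the button is up at (235,502). I go behind the pad.

>>> {"fn": "jog_arm", "kwargs": {"motion": [4,29.5,0,0.01,0,0,0,0,0,0,0,0,0,0,22,0,0,0,0,0,20,0,0,0,0,0,0,0,0,0]}}

```text
time_s: 7.62
position: [531.3, -6.1, 95.1]
tool_rot: [0.74, 0.673, 0.003, 0.001]
wrist_force: [-1.0, -0.4, 0.6]
opening: -0.004
```

```bash
python3 -c "
from h import *
rel(*D(-103,0),23)"
```

```text
t 7.62 tip [531.6  -5.9  22.1] F [-1.  -0.4  0.6] q7 -0.58 shift [ 6.7 -1.9 -0.9] turn [ 0.004 -0.003  0.008]
```

>>> {"fn": "jog_arm", "kwargs": {"motion": [5,-1.9,-1,0,0,0.008,5,0,0,0,0,0,5,0,0,0,0,0,5,0,0,0,0,0,5,0,0,0,0,0,4,0,0,0,0,0]}}

```text
time_s: 8.12
position: [531.0, 23.2, 98.1]
tool_rot: [0.743, 0.669, -0.001, 0.001]
wrist_force: [0.5, -8.7, -6.3]
opening: 0.002
```

```bash
python3 -c "
from h import *
rel(*D(-72,0),23);pad('top')"
```

```text
t 8.12 tip [530.9  23.   25.1] F [ 0.5 -8.7 -6.3] q7 -0.65 shift [8.5 1.4 2. ] turn [ 0.     0.004 -0.002]
red n 0 x_d of red None
```

>>> {"fn": "jog_arm", "kwargs": {"motion": [4,1,1,0,0,0,4,0,0,0,0,0,3,0,0,0,0,0,2,0,0,0,0,0]}}

```text
time_s: 8.5
position: [531.5, 33.3, 99.6]
tool_rot: [0.744, 0.668, -0.006, 0.004]
wrist_force: [4.0, -20.1, -13.2]
opening: 0.002
```

```bash
python3 -c "
from h import *
rel(*D(-72,0),23)"
```

```text
t 8.5 tip [531.2  32.4  26.6] F [  4.  -20.1 -13.2] q7 -0.68 shift [-1.5  1.9  3.6] turn [-0.002  0.013 -0.005]
```

>>> {"fn": "jog_arm", "kwargs": {"motion": [3,0,1,0,0,0,2,0,1,0,0,0]}}

```text
time_s: 8.67
position: [531.7, 33.5, 99.0]
tool_rot: [0.746, 0.666, -0.009, 0.006]
wrist_force: [-1.6, -13.3, 5.5]
opening: -0.003
```

```bash
python3 -c "
from h import *
rel(*D(-72,0),23)
p=snap('side'); c,r=map(int,proj(p,np.array([530,70,30])));a=p['frame'][r-50:r+50,c-70:c+70]
q=snap('wrist'); c,r=proj(q,np.array([535,110,30])); print(c,r)
q=snap('top');c,r=map(int,proj(q,np.array([535,75,30])));b=q['frame'][r-50:r+50,c-70:c+70]
cv2.imwrite('pics/s4.png',cv2.resize(np.vstack([a,b]),None,fx=3,fy=3,interpolation=2)[...,::-1])"
```

```text
t 8.67 tip [531.3  31.9  26.1] F [ -1.6 -13.3   5.5] q7 -0.69 shift [-1.7  1.7  3.1] turn [-0.003  0.022 -0.01 ]
269.7252326435188 97.20203726156441
```

View pics/s4.png

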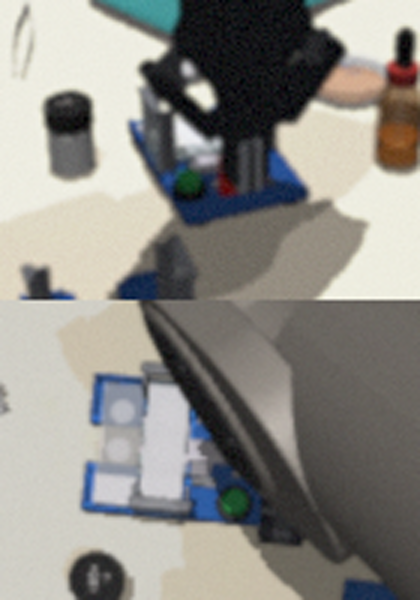

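The slide is out on the ledge (lower half, (120,440)). The ejector has stalled well above its spring force, so it is at its stop. One last firm push, then I back off.

>>> {"fn": "jog_arm", "kwargs": {"motion": [5,0,1,0,0.02,0,4,0,0,0,0,0,-6,0,0,0,0,0,-8,0,0,0,0,0,-10,0,0,0,0,0,-20,0,0,0,0,0,-30,0,0,0,0,0,0,0,-40,0,0,0,0,0,-40,0,0,0]}}

```text
time_s: 9.57
position: [520.4, -39.9, 182.1]
tool_rot: [0.747, 0.665, -0.009, 0.001]
wrist_force: [0.3, 0.5, 1.5]
opening: 0.001
```

>>> {"fn": "jog_arm", "kwargs": {"motion": [0,0,-40,0,0,0,-40,0,0,0,0,0,-40,0,0,0,0,0,-40,0,0,0,0,0,-40,0,0,0,0,0,0,0,0,0,0,0,0,0,0,0,0,0]}}

```text
time_s: 10.15
position: [506.0, -201.3, 241.6]
tool_rot: [0.744, 0.668, -0.002, 0.009]
wrist_force: [0.1, 1.1, 0.2]
opening: 0.001
```

```bash
python3 -c "
from h import *
rel(*D(-72,0),23);pad('side')
q=pad('top');c,r=map(int,proj(q,np.array([545,85,30])));b=q['frame'][r-50:r+50,c-70:c+70]
cv2.imwrite('pics/s5.png',cv2.resize(b,None,fx=5,fy=5,interpolation=2)[...,::-1])
for m in manip.masks_of(q,'slide_1_center'): print(m['confidence'],m['xy'],wz(q,*m['xy'],15))
print('ledge',D(29,0))
for t in['culture_dish','dropper_iodine','objective_case','cover_glass_box']:
  print(t,[(m['xy'],w(q,*m['xy']).round()) for m in manip.masks_of(q,t)[:1]])"
```

```text
t 10.15 tip [ 506.7 -202.4  168.6] F [0.1 1.1 0.2] q7 -0.06 shift [236.5   0.3 142.2] turn [ 0.01   0.014 -0.006]
red n 157 x_d of red [-109.8  -93.2  -75.6]
red n 88 x_d of red [-72.3 -67.8 -57.1]
0.59 [257.6, 225.7] [543.05848832 128.51995918  15.        ]
ledge (np.float64(543.5809835668301), np.float64(132.04638169639804))
culture_dish [([249.3, 156.5], array([676., 143.,  17.]))]
dropper_iodine [([299.9, 166.8], array([644.,  49.,  54.]))]
objective_case [([247.1, 270.3], array([458., 147.,  46.]))]
cover_glass_box []
```

View pics/s5.png

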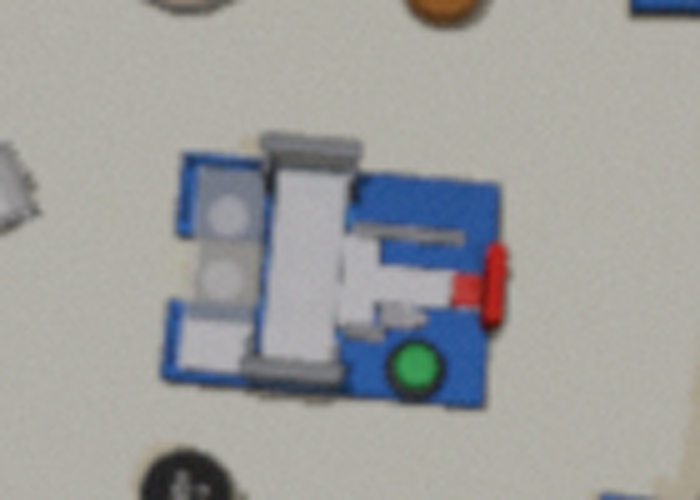

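The view shows the slide lying against the lip on the ledge ((225,270)). Its leading edge is at x≈42 mm, so its centre is at about 29 mm. The pad (495,287) is back at its parked place and the button is up. I hand in.

```bash
python3 -c "
from h import *
manip.sign_off()"
```

```text
the job is handed in; nothing more can be done
```

One glass slide is out on the front ledge of the leftmost dispenser, and the ejector is caught again at its parked place. I handed the job in at about 10 s of the 38 s allowed.

**What I did:** With shut fingertips I pressed the green button until the ejector sprang home. Then I pushed the red pad to its end stop and backed off.

**Last checks:**
- **Slide:** in the top picture its leading edge is at about x = 42 mm, which puts its centre at about 29 mm. The network put its centre about 3.5 mm short of that, probably because the magazine hides part of it.
- **Ejector:** from the side camera the pad matches its starting place to within about 1.5 mm.
- **Button:** up again.
- **Bystanders:** the dish, bottle and pot read within 3 mm of their first positions. The network did not find the little box in the last picture. One corner of it shows at the picture's edge, about where it was, but I did not measure it.

**Forces:** the button press bottomed out briefly, with the wrist reading about 47 N in all against the 120 N limit. It was the fingertips pressing, not the gripper's body. The push on the pad peaked at about 24 N in the readings.

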